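# Put the chest-top things back in their trays

### The job

Tidy the top of the chest of drawers: stand the empty jam jar upright on the round cork coaster, and lay the black spectacle case in the long blue-lined tray, the chrome bottle opener in the narrow red-lined tray and the brass padlock in the short green-lined tray, each flat on the tray's lining, in line with the tray and lid or top face up as it is now. Never let the glass jar fall or tip over, and leave the bowl of earrings and the little nail-polish bottle where they stand.

Things in the scene. Friction and masses are not known exactly. Their poses are not given: they have to be found in the camera images.
- case_mid (a point): Black plastic spectacle case, snapped shut, a rounded box 156 long x 58 wide x 38 mm high, about 90 g, lying flat on the chest top. Point at its centre, 19 mm above its underside; x along its length, z up. Grip it across its 58 mm width.
- opener_mid (a point): Chrome bottle opener lying flat, 140 mm long, about 110 g: a bar handle 16 mm wide x 12 mm high runs from 70 mm on the -x side to 24 mm on the +x side, then a flat ring head 38 mm across and 7 mm thick (a hole in it) at the +x end. Point at mid-length, 6 mm above the underside; x along its length towards the ring head, z up. Grip it across the handle at or near this point.
- lock_mid (a point): Brass padlock lying flat, about 220 g, 74 mm long over all: a brass block 44 (along x) x 48 (along y) x 22 mm high, with a steel shackle bow, 41 mm wide, on its +x side. Point at the middle of the 74 mm length, 11 mm above the underside; x along the length towards the shackle bow, z up. The brass block's centre lies 15 mm from this point towards -x; grip it there across its 48 mm width (along y).
- jar_mid (a point): Empty clear glass jam jar without lid, standing upright and open at the top, 60 mm diameter, 86 mm high (neck 53 mm wide above 73 mm), wall 3 mm, about 150 g, with a faded cream paper label with a red band on one side. Point at its centre, on the axis, 43 mm above its underside; z up. Grip it across its body.
- case_tray_in (a point): The spectacle case's place: the largest bamboo tray, blue lining, fixed; inside 182 x 80 mm, outside 190 x 88 mm, rim 16 mm high. Point at the centre of the lining, 4 mm above the chest top; x along its length, z up. The rim is cut away down to the lining over the middle 84 mm of both long sides, to leave room for fingers.
- opener_tray_in (a point): The bottle opener's place: a narrow bamboo tray, red lining, fixed; inside 164 x 58 mm, outside 172 x 66 mm, rim 16 mm high. Point at the centre of the lining, 4 mm above the chest top; x along its length, z up. The rim is cut away down to the lining over the middle 84 mm of both long sides. The opener may point either way.
- lock_tray_in (a point): The padlock's place: a short bamboo tray, green lining, fixed; inside 98 x 70 mm, outside 106 x 78 mm, rim 16 mm high. Point at the centre of the lining, 4 mm above the chest top; x along its length, z up. The rim is cut away down to the lining over the middle 74 mm of both long sides. The padlock lies lengthwise in it and may point either way.
- coaster_top (a point): The jam jar's place: a round cork coaster 96 mm across and 6 mm thick, fixed. Point at the centre of its upper face.
- bowl_mid (a point): White ceramic bowl of earrings, 110 mm across and 42 mm high; bystander, must stay where it is. Point on its axis, 21 mm above the chest top.
- polish_mid (a point): Little crimson nail-polish bottle with a black cap, 26 mm across and 60 mm high, standing among the things; bystander, must stay where it is. Point on its axis, 30 mm above the chest top. A small yellow-and-white lip-balm tin (17 mm high) and a white roll-on bottle with a pale blue cap (66 mm high, 30 mm across) stand among the things too.
Not all that is in view belongs to the job. What is shaped like the part that bears case_mid but turquoise is not meant.

How it is judged:
At the end, for the whole second after the job is handed in: Jar upright on the coaster, axis within 18 mm of its centre. Case, opener and padlock each flat, top up, on the lining of their own tray (height within 3.5 mm), within 18, 17 and 18 mm of its centre, in line with it (either way) within 0.25, 0.30 and 0.45 rad. All released and at rest (horizontal distance between case_mid and case_tray_in below 0.018 m and z of case_mid in the frame of case_tray_in between 0.015 and 0.0225 m and angle between each of case_mid, opener_mid, lock_mid, jar_mid's own z axis and vertical below 0.1 rad and linear speed of each of case, opener, lock, jar below 0.02 m/s and angular speed of each of case, opener, lock, jar below 0.2 rad/s and angle between the x axis of case_mid and the x axis of case_tray_in, either way round below 0.25 rad and horizontal distance between opener_mid and opener_tray_in below 0.017 m and z of opener_mid in the frame of opener_tray_in between 0.002 and 0.0095 m and angle between the x axis of opener_mid and the x axis of opener_tray_in, either way round below 0.3 rad and horizontal distance between lock_mid and lock_tray_in below 0.018 m and z of lock_mid in the frame of lock_tray_in between 0.007 and 0.0145 m and angle between the x axis of lock_mid and the x axis of lock_tray_in, either way round below 0.45 rad and horizontal distance between jar_mid and coaster_top below 0.018 m and z of jar_mid in the frame of coaster_top between 0.039 and 0.0465 m); the robot touches nothing.
It fails at once if the jam jar is let go more than 35 mm above the chest top (height (world z) of jar_mid above 0.078 m and contact force between the fingers and jar below 0.05 N).
It fails at once if the jam jar is tipped over (angle between jar_mid's own z axis and vertical above 0.8 rad).
It fails at once if the bowl of earrings is shifted by more than 25 mm (distance of bowl_mid from where it was at the start of the episode above 0.025 m).
It fails at once if the nail-polish bottle is shifted or tipped (its middle moves more than 20 mm) (distance of polish_mid from where it was at the start of the episode above 0.02 m).
It also fails if it takes over 122 s, if anything falls off the work surface, if the arm or the gripper's body presses on something with over 40 N, if the wrist force passes 120 N, or if a joint passes its speed limit or range.

### The arm

A 7-joint arm with a two-finger parallel gripper is mounted at the origin on the work surface. World frame = base frame: x ahead of the robot, y to its left, z up, the work surface at z = 0. Lengths are in m, angles in rad, forces in N, time in s.
With the tool pointing down it reaches from about 0.4 to 0.875 m from the base axis. Payload 4.4 kg.
Tool frame: the origin (TCP) lies between the finger pads; the fingertips stand 25 mm ahead of it and the grasp point (between the pads) lies 6 mm ahead of it; y points along the fingers, x is the direction in which the jaws open and shut, and the axes are right-handed (so a half turn about y gives the same grasp; the last joint's range is limited). The gripper opens to 85 mm and grips with 20 to 120 N. Pads are 22 mm wide; open, the fingers measure 114 mm over their backs; the gripper's body (76 mm by 85 mm) begins 54 mm behind the grasp point. The pads swing forward as they close: fully open they stand 13 mm farther back than shut.
Start: joints at [1.037, 0.628, 0.038, 1.517, -0.027, 0.996, -0.02], TCP at [0.293, -0.58, 0.23] pointing down, gripper open.
Joint ranges: [-3.06, 3.06], [-0.37, 2.12], [-1.25, 1.32], [0.18, 2.47], [-1.1, 4.24], [0.23, 1.98], [-2.94, 2.94]. Speed limits (rad/s): [2.57, 2.57, 3.14, 3.14, 3.14, 3.14, 3.14].

### API

Orientations are given as a unit quaternion [x, y, z, w].
In Python, from rig import env, vision, finish_job gives the robot as it stands.
- The arm moves only by the shell command python3 -m pendant 'ROWS'. ROWS is JSON, a list of rows, each a list of 3 entries, a list of its own where there are three numbers: the shift along the world's x, y, z in cm, then the turn, a rotation vector about the world's x, y, z in degrees, then the closure, from -1 (fully open) to 1 (shut), so that 0 is half open. In form: [[[x, y, z], [wx, wy, wz], fingers], ...]. A call has 1 to 10 rows; each row shifts and turns the commanded pose from where the row before left it; what a row does not reach is not made up. A row lasts 1/10 s, in which the tool goes at most 50 mm and 8.59 degrees, less where a joint would pass 70% of its speed; a pose out of reach is approached as far as the arm can. A call with a gripper value outside its range is refused whole. The fingers move at their own pace and stop on an object; the grip force is fixed at half the most. Time passes only in rows, so rows that do not move let the fingers close. It gives the time, the measured TCP pose, the force and the opening at its end, in the units of the state.
- env.get_state(): the state, without advancing time (a new reading comes with each control period).
- vision.snapshot(name): name is "scene" or "top"; returns the picture (420x560x3 uint8, red, green, blue); there is no depth.
- vision.camera_model(name): a dict with "intrinsics" (3x3 intrinsics, pixels), "R" (3x3) and "t" (3): a world point X has camera coordinates R X + t. Camera axes: x right, y down, z forward; pixel columns grow to the right and rows downward; lengths in m; the calibration is good to about 2 mm. A picture is of the moment at which its call begins. camera_model takes no time and is no camera call.
- finish_job(): hands the job in, once; it reports no verdict.
The state is a dict: "time": time; "q": joint angles; "qd": joint speeds; "tau": joint torques, N m; "tcp_pos": TCP position; "ee_rot": TCP orientation; "ft_force": force on the tool from outside, world axes, zero at the start; "wrist_torque": the same for the moment, N m; "width": opening from 0.0 (shut) to 1.0 (fully open).
Only numpy, scipy, OpenCV 4.12 (cv2) and the standard library are available. Lean on these libraries where they do the work, as an engineer would, in place of code of your own. Each camera call takes 0.05 s, during which the arm holds its last target. There are 200 camera calls.

## Working session

There is one attempt and no reset: what is moved stays moved. The work goes in short steps, Python scripts to look and compute and a shell command to move; the robot and the scene stay as the last step left them, time stands still between calls to the robot, and variables do not carry over. Pictures are saved under pics/ and viewed, about 12 in all and at most 16, crops included, and the job is handed in when it is done.

```bash
ls; mkdir -p pics; python3 - <<'E'
from rig import env, vision
import cv2
s=env.get_state(); print({k:s[k] for k in('time','tcp_pos','ee_rot','width','ft_force')})
for n in('scene','top'):
    im=vision.snapshot(n); cv2.imwrite(f'pics/{n}0.png',im[:,:,::-1])
    m=vision.camera_model(n); print(n,m)
E
```

```text
pics
{'time': 0.0, 'tcp_pos': array([ 0.29281598, -0.57957991,  0.2291665 ]), 'ee_rot': array([-0.60191701,  0.3710936 , -0.36990419,  0.60262455]), 'width': 0.9982770319617827, 'ft_force': array([0.46709197, 0.69279439, 0.15398466])}
scene {'intrinsics': array([[463.03480582,   0.        , 279.77296023],
       [  0.        , 463.03480582, 213.51493745],
       [  0.        ,   0.        ,   1.        ]]), 'R': array([[-0.80848759,  0.5884138 , -0.01081755],
       [ 0.34297082,  0.45614966, -0.82115681],
       [-0.47824557, -0.66760519, -0.5706001 ]]), 't': array([ 0.40408164, -0.10513493,  1.31917228])}
top {'intrinsics': array([[522.44693447,   0.        , 275.46058845],
       [  0.        , 522.44693447, 213.75723525],
       [  0.        ,   0.        ,   1.        ]]), 'R': array([[ 0.02310283, -0.99949323,  0.02189824],
       [-0.99835954, -0.02421336, -0.05188392],
       [ 0.05238786, -0.02066365, -0.998413  ]]), 't': array([-0.02243093,  0.48493286,  1.5031522 ])}
```

View pics/top0.png

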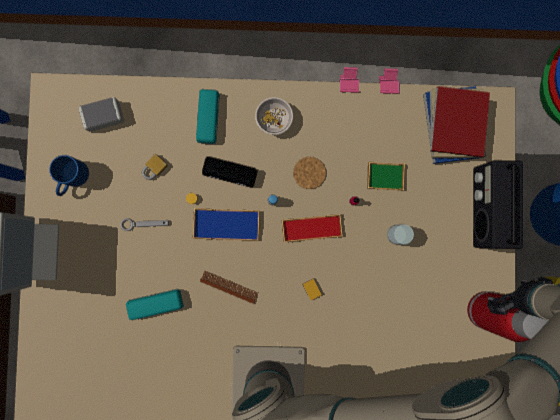

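View pics/scene0.png

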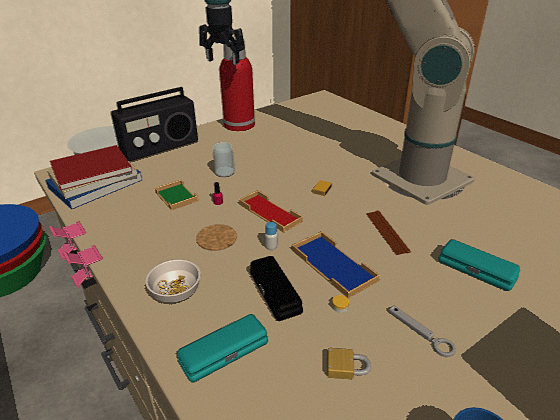

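```bash
cat > h.py <<'E'
import numpy as np, cv2
from rig import env, vision
from scipy.spatial.transform import Rotation as Ro
def ray(n,u,v,z):
    m=vision.camera_model(n);R,t=m['R'],m['t'];c=-R.T@t
    d=R.T@np.linalg.inv(m['intrinsics'])@np.array([u,v,1.]);return (c+d*(z-c[2])/d[2])[:2]
def proj(n,X):
    m=vision.camera_model(n);p=m['intrinsics']@(m['R']@np.array(X)+m['t']);return p[:2]/p[2]
def snap(n,f=None):
    im=np.ascontiguousarray(vision.snapshot(n)[:,:,::-1])
    if f: cv2.imwrite(f'pics/{f}.png',im)
    return im
def blob(im,lo,hi,roi,n,z):
    x0,y0,x1,y1=roi;h=cv2.cvtColor(im[y0:y1,x0:x1],cv2.COLOR_BGR2HSV)
    m=cv2.morphologyEx(cv2.inRange(h,lo,hi),cv2.MORPH_CLOSE,np.ones((3,3)))
    cs=cv2.findContours(m,cv2.RETR_EXTERNAL,cv2.CHAIN_APPROX_NONE)[0]
    c=max(cs,key=cv2.contourArea).reshape(-1,2)+[x0,y0]
    w=np.array([ray(n,u,v,z) for u,v in c],np.float32)*1000
    (cx,cy),(a,b),_=r=cv2.minAreaRect(w);p=cv2.boxPoints(r)
    e=max(p[1]-p[0],p[2]-p[1],key=np.linalg.norm)
    return np.round([cx,cy,max(a,b),min(a,b),(np.degrees(np.arctan2(e[1],e[0]))+90)%180-90],1)
def tool():
    s=env.get_state();R=Ro.from_quat(s['ee_rot']).as_matrix()
    print('t',s['time'],'tcp',np.round(s['tcp_pos']*1000,1),'jawx',np.round(R[:,0],3),'fing',np.round(R[:,1],3),'w',round(s['width'],3),'F',np.round(s['ft_force'],1))
E
python3 - <<'E'
from h import *
im=cv2.imread('pics/top0.png')
A=lambda *a:print(a[0],blob(im,*a[1:-1],'top',a[-1]))
A('blue',(105,120,60),(130,255,255),(185,200,268,248),.004)
A('red',(0,150,60),(8,255,255),(278,205,350,250),.004)
A('green',(45,100,30),(85,255,255),(360,155,412,195),.004)
A('case',(0,0,0),(180,255,45),(198,150,262,192),.03)
A('brass',(12,130,90),(30,255,255),(145,150,170,172),.022)
A('coaster',(5,85,60),(25,255,190),(290,152,330,192),.006)
A('opener',(0,0,60),(180,45,255),(115,214,175,236),.008)
A('polish',(160,80,20),(180,255,255),(345,190,365,212),.02)
tool()
a=cv2.resize(im[140:252,110:290],None,fx=4.4,fy=4.4,interpolation=2)[:,:790]
cv2.imwrite('pics/z1.png',a)
b=cv2.resize(im[140:260,280:430],None,fx=4,fy=4,interpolation=2)
cv2.imwrite('pics/z2.png',b)
E
```

```text
blue [451.7 132.1 178.5  77.7  89.4]
red [ 447.6 -117.9  163.    58.   -83.2]
green [ 605.1 -333.5   93.6   68.6   88.9]
case [603.2 124.5 154.3  56.3  76.6]
brass [620.5 339.2  47.9  43.4  50.8]
coaster [ 610.6 -106.6   94.4   94.     1.2]
opener [446.7 369.8 135.3  34.7 -88.6]
polish [ 529.  -236.3   22.2   22.   -62.4]
t 0.1 tcp [ 292.9 -579.7  229.3] jawx [ 0.451 -0.893 -0.002] fing [-0.001  0.001 -1.   ] w 1.003 F [-0.  -0.   0.8]
```

View pics/z1.png

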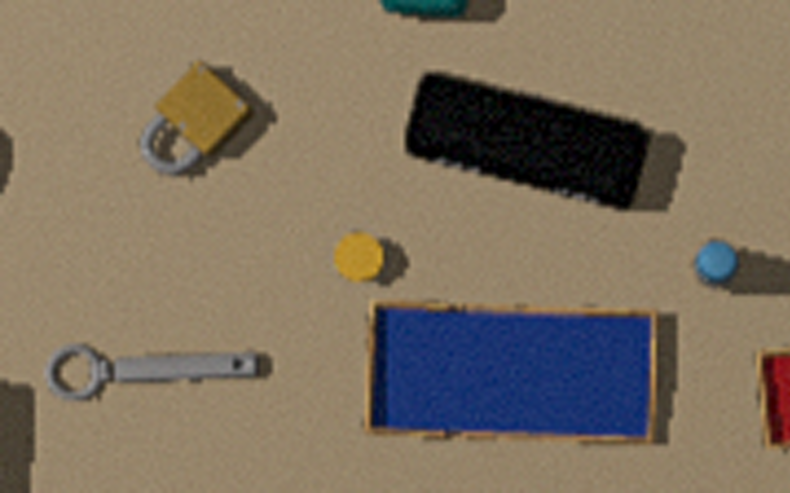

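View pics/z2.png

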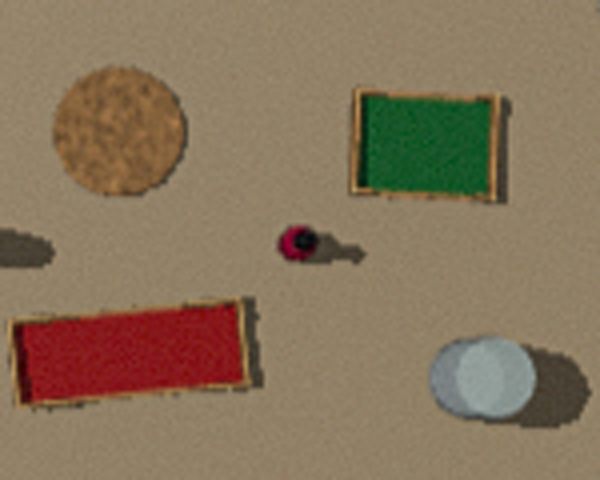

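```bash
python3 - <<'E'
from h import *
print(ray('top',397.75,234.4,0.0),ray('top',404.2,234.2,.086))
im=cv2.imread('pics/scene0.png')
cv2.imwrite('pics/z3.png',cv2.resize(im[130:260,150:290],None,fx=4,fy=4,interpolation=2))
for p in[(.437,-.357,.0),(.437,-.357,.086)]:print(proj('scene',p))
m=vision.camera_model('top');print(-m['R'].T@m['t'])
E
python3 -m pendant '[[[1.5,2.3,0],[0,0,0],-1],[[1.5,2.3,0],[0,0,0],-1],[[1.5,2.3,0],[0,0,0],-1],[[1.5,2.3,0],[0,0,0],-1],[[0,0,0],[0,0,0],-1]]'
```

```text
[ 0.43404759 -0.37155467] [ 0.43343608 -0.36742945]
[225.07767879 172.96260534]
[222.68068839 146.26711842]
[0.40590864 0.02038291 1.52641812]
time: 0.6
tcp_pos: [0.3566, -0.4836, 0.2297]
ee_rot: [-0.602, 0.369, -0.368, 0.605]
ft_force: [0.6, 0.2, -0.3]
width: 0.995
```

View pics/z3.png

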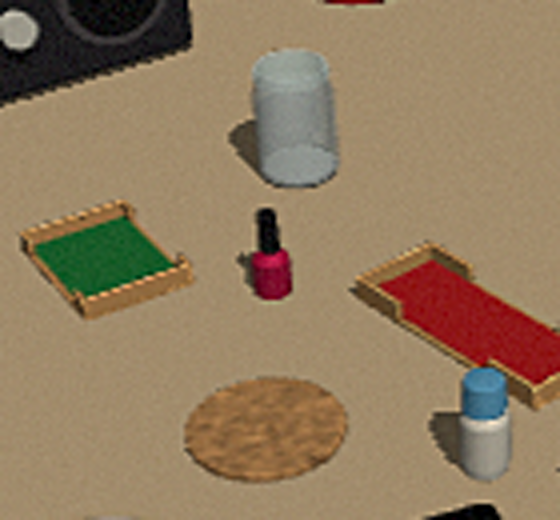

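```bash
python3 -m pendant '[[[2.6,3.8,0],[0,0,0],-1],[[2.6,3.8,0],[0,0,0],-1],[[2.5,3.9,0],[0,0,0],-1],[[0,0,-4],[0,0,0],-1],[[0,0,-4],[0,0,0],-1],[[0,0,0],[0,0,0],-1],[[0,0,0],[0,0,0],-1]]'
python3 - <<'E'
from h import *
tool()
a=snap('top');b=snap('scene')
a=cv2.resize(a[180:300,340:470],None,fx=4,fy=4,interpolation=2);b=cv2.resize(b[80:200,160:280],None,fx=4,fy=4,interpolation=2)
cv2.imwrite('pics/p1.png',np.hstack([a[:,:400],b[:,:400]]))
E
```

```text
time: 1.3
tcp_pos: [0.4295, -0.3739, 0.1501]
ee_rot: [0.602, -0.371, 0.37, -0.602]
ft_force: [-0.8, -0.9, -0.3]
width: 1.002
t 1.3 tcp [ 429.5 -373.9  150.1] jawx [ 0.45  -0.893 -0.001] fing [-0.001  0.    -1.   ] w 1.002 F [-0.8 -0.9 -0.3]
```

View pics/p1.png

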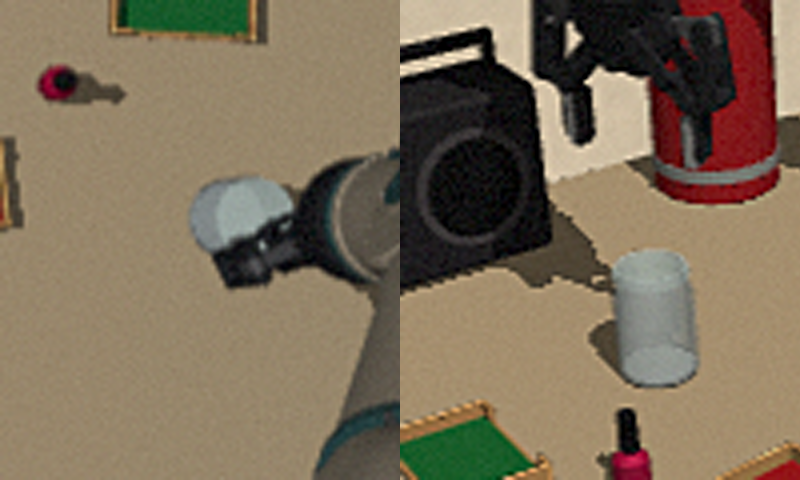

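```bash
python3 - <<'E'
from h import *
for z in(.125,.138):print(proj('scene',(.4295,-.3739,z)),proj('top',(.4295,-.3739,z)))
for p in[(.434,-.369,0),(.434,-.369,.086)]:print(proj('scene',p))
print(ray('scene',225.2,170.7,0),ray('scene',222.7,146.7,.086))
E
```

```text
[220.8125516  130.72148832] [410.44721399 235.53127413]
[220.42141316 126.39571826] [411.8091893  235.48127948]
[223.87753481 171.02740623]
[221.45284836 144.45202291]
[ 0.4299076  -0.36833471] [ 0.43832073 -0.35462936]
```

```bash
python3 -m pendant '[[[0.45,0.6,-2],[0,0,0],-1],[[0,0,-2],[0,0,0],-1],[[0,0,-2],[0,0,0],-1],[[0,0,-2],[0,0,0],-1],[[0,0,-1.5],[0,0,0],-1],[[0,0,0],[0,0,0],-1],[[0,0,0],[0,0,0],-1]]'
python3 -m pendant '[[[0,0,0],[0,0,0],1],[[0,0,0],[0,0,0],1],[[0,0,0],[0,0,0],1],[[0,0,0],[0,0,0],1],[[0,0,0],[0,0,0],1],[[0,0,0],[0,0,0],1],[[0,0,0],[0,0,0],1],[[0,0,0],[0,0,0],1]]'
```

```text
time: 2.1
tcp_pos: [0.4354, -0.3683, 0.0566]
ee_rot: [0.602, -0.37, 0.372, -0.602]
ft_force: [0.7, 0.0, -0.8]
width: 0.996
time: 2.9
tcp_pos: [0.435, -0.3675, 0.0569]
ee_rot: [0.602, -0.37, 0.371, -0.602]
ft_force: [-2.0, 2.2, 9.3]
width: 0.656
```

```bash
python3 -m pendant '[[[0,0,0],[0,0,0],1],[[0,0,0],[0,0,0],1],[[0,0,1],[0,0,0],1],[[0,0,1],[0,0,0],1],[[0,0,1],[0,0,0],1],[[0,0,0],[0,0,0],1]]'
python3 - <<'E'
from h import *
a=snap('top');b=snap('scene')
a=cv2.resize(a[180:300,340:470],None,fx=4,fy=4,interpolation=2);b=cv2.resize(b[80:200,160:280],None,fx=4,fy=4,interpolation=2)
cv2.imwrite('pics/p2.png',np.hstack([a[:,:400],b[:,:400]]))
E
```

```text
time: 3.5
tcp_pos: [0.4357, -0.368, 0.087]
ee_rot: [0.602, -0.369, 0.372, -0.602]
ft_force: [0.1, 0.4, -1.9]
width: 0.647
```

View pics/p2.png

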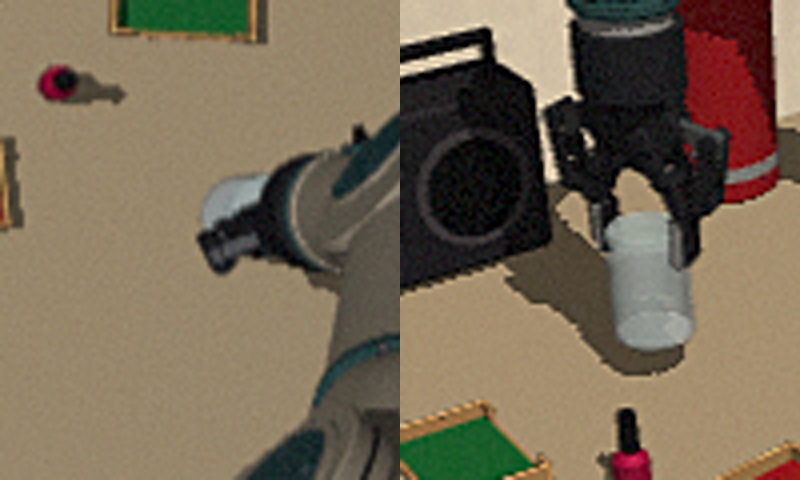

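```bash
python3 -m pendant '[[[0,0,2.5],[0,0,0],1],[[0,0,2.5],[0,0,0],1],[[0,0,2.5],[0,0,0],1],[[2.5,3.7,0],[0,0,0],1],[[2.5,3.7,0],[0,0,0],1],[[2.5,3.7,0],[0,0,0],1],[[2.5,3.8,0],[0,0,0],1],[[2.5,3.7,0],[0,0,0],1],[[2.5,3.7,0],[0,0,0],1],[[2.5,3.8,0],[0,0,0],1]]'
python3 -m pendant '[[[0,0,0],[0,0,0],1],[[0,0,0],[0,0,0],1],[[0,0,-2],[0,0,0],1],[[0,0,-2],[0,0,0],1],[[0,0,-2],[0,0,0],1],[[0,0,-1],[0,0,0],1],[[0,0,0],[0,0,0],1],[[0,0,0],[0,0,0],1]]'
python3 - <<'E'
from h import *
a=snap('top');b=snap('scene')
a=cv2.resize(a[120:240,260:360],None,fx=4,fy=4,interpolation=2);b=cv2.resize(b[150:270,160:260],None,fx=4,fy=4,interpolation=2)
cv2.imwrite('pics/p3.png',np.hstack([a,b]))
E
```

```text
time: 4.6
tcp_pos: [0.6099, -0.1046, 0.1594]
ee_rot: [0.603, -0.371, 0.37, -0.602]
ft_force: [0.6, -0.8, -1.3]
width: 0.653
time: 5.4
tcp_pos: [0.6097, -0.1071, 0.0905]
ee_rot: [0.602, -0.371, 0.371, -0.602]
ft_force: [0.1, -0.2, -1.8]
width: 0.652
```

View pics/p3.png

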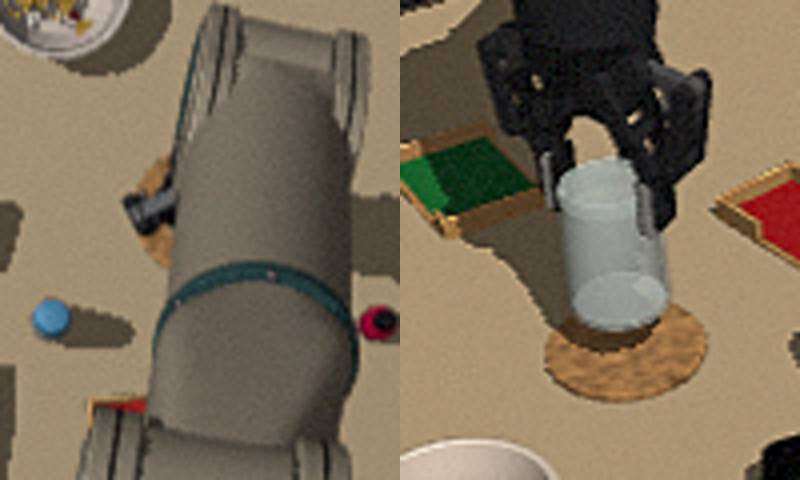

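```bash
python3 -c "
from h import *
print(proj('scene',(.6106,-.1066,.033)),ray('scene',215,225,.033))"
python3 -m pendant '[[[0,0,-1],[0,0,0],1],[[0,0,-0.8],[0,0,0],1],[[0,0,-0.4],[0,0,0],1],[[0,0,-0.3],[0,0,0],1],[[0,0,0],[0,0,0],1],[[0,0,0],[0,0,0],1]]'
```

```text
[214.29016858 225.76510239] [ 0.60777493 -0.10825279]
time: 6.1
tcp_pos: [0.6097, -0.1062, 0.0651]
ee_rot: [-0.602, 0.37, -0.371, 0.602]
ft_force: [-1.1, -1.2, -1.2]
width: 0.651
```

```bash
python3 -m pendant '[[[0,0,-0.1],[0,0,0],1],[[0,0,-0.1],[0,0,0],1],[[0,0,0],[0,0,0],1],[[0,0,0],[0,0,0],1]]'
python3 -m pendant '[[[0,0,-0.1],[0,0,0],1],[[0,0,0],[0,0,0],1],[[0,0,0],[0,0,0],1]]'
```

```text
time: 6.5
tcp_pos: [0.6097, -0.1062, 0.0632]
ee_rot: [-0.602, 0.37, -0.371, 0.602]
ft_force: [0.3, 0.9, -1.4]
width: 0.656
time: 6.8
tcp_pos: [0.6098, -0.1061, 0.063]
ee_rot: [-0.602, 0.37, -0.371, 0.602]
ft_force: [-2.1, 0.3, 5.4]
width: 0.653
```

```bash
python3 -m pendant '[[[0,0,0],[0,0,0],0.6],[[0,0,0],[0,0,0],0.2],[[0,0,0],[0,0,0],-0.3],[[0,0,0],[0,0,0],-1],[[0,0,0],[0,0,0],-1],[[0,0,0],[0,0,0],-1]]'
python3 -m pendant '[[[0,0,1],[0,0,0],-1],[[0,0,2],[0,0,0],-1],[[0,0,3],[0,0,0],-1],[[0,0,3],[0,0,0],-1],[[0,0,3],[0,0,0],-1]]'
python3 -m pendant '[[[0,3.8,0],[0,0,8.3],-1],[[0,3.8,0],[0,0,8.3],-1],[[0,3.9,0],[0,0,8.3],-1],[[-0.3,3.9,0],[0,0,8.3],-1],[[-0.3,3.8,0],[0,0,8.3],-1],[[0,3.8,0],[0,0,8.3],-1],[[0,0,-3],[0,0,0],-1],[[0,0,-3],[0,0,0],-1],[[0,0,0],[0,0,0],-1],[[0,0,0],[0,0,0],-1]]'
python3 - <<'E'
from h import *
tool()
a=snap('top');b=snap('scene')
a=cv2.resize(a[120:240,180:330],None,fx=3,fy=3,interpolation=2);b=cv2.resize(b[160:340,180:340],None,fx=2.5,fy=2,interpolation=2)
cv2.imwrite('pics/p4.png',np.hstack([a,b[:360]]))
E
```

```text
time: 7.4
tcp_pos: [0.6097, -0.1062, 0.062]
ee_rot: [-0.602, 0.37, -0.371, 0.602]
ft_force: [0.5, 1.0, -0.6]
width: 1.004
time: 7.9
tcp_pos: [0.6096, -0.1062, 0.1839]
ee_rot: [-0.602, 0.37, -0.371, 0.602]
ft_force: [0.4, -0.5, -0.5]
width: 0.999
time: 8.9
tcp_pos: [0.6037, 0.1235, 0.1226]
ee_rot: [0.702, -0.083, 0.083, -0.702]
ft_force: [0.6, -0.5, 0.4]
width: 0.997
t 8.9 tcp [603.7 123.5 122.6] jawx [ 0.973 -0.232 -0.   ] fing [-0. -0. -1.] w 0.997 F [ 0.6 -0.5  0.4]
```

View pics/p4.png

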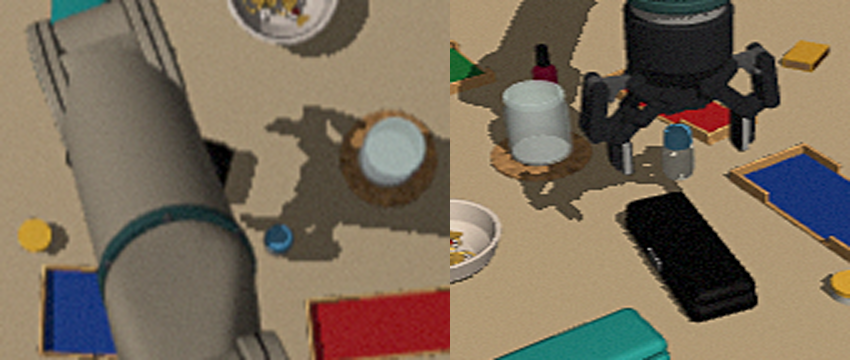

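```bash
python3 -m pendant '[[[0,0,-3],[0,0,0],-1],[[0,0,-2.5],[0,0,0],-1],[[0,0,-2],[0,0,0],-1],[[0,0,-1],[0,0,0],-1],[[0,0,-0.7],[0,0,0],-1],[[0,0,0],[0,0,0],-1],[[0,0,0],[0,0,0],-1]]'
python3 -m pendant '[[[0,0,0],[0,0,0],1],[[0,0,0],[0,0,0],1],[[0,0,0],[0,0,0],1],[[0,0,0],[0,0,0],1],[[0,0,0],[0,0,0],1],[[0,0,0],[0,0,0],1],[[0,0,0],[0,0,0],1],[[0,0,0],[0,0,0],1]]'
```

```text
time: 9.7
tcp_pos: [0.6045, 0.124, 0.0312]
ee_rot: [-0.702, 0.082, -0.083, 0.703]
ft_force: [0.0, 0.3, 0.8]
width: 1.001
time: 10.5
tcp_pos: [0.6042, 0.124, 0.0318]
ee_rot: [-0.702, 0.082, -0.083, 0.702]
ft_force: [-1.6, 0.2, 8.5]
width: 0.627
```

```bash
python3 -m pendant '[[[0,0,1],[0,0,0],1],[[0,0,2],[0,0,0],1],[[0,0,2],[0,0,0],1],[[-3,0.2,0],[0,0,3.2],1],[[-3.1,0.2,0],[0,0,3.2],1],[[-3,0.2,0],[0,0,3.2],1],[[-3,0.2,0],[0,0,3.2],1],[[-3.1,0,0],[0,0,0],1],[[0,0,0],[0,0,0],1],[[0,0,0],[0,0,0],1]]'
python3 - <<'E'
from h import *
tool()
a=snap('top');b=snap('scene')
a=cv2.resize(a[180:270,160:300],None,fx=2.5,fy=4,interpolation=2);b=cv2.resize(b[190:340,260:420],None,fx=2.4,fy=2.4,interpolation=2)
cv2.imwrite('pics/p5.png',np.hstack([a,b]))
E
```

```text
time: 11.5
tcp_pos: [0.452, 0.1321, 0.0807]
ee_rot: [-0.707, 0.003, -0.004, 0.707]
ft_force: [0.7, -0.3, -2.0]
width: 0.621
t 11.5 tcp [452.  132.1  80.7] jawx [ 1.    -0.01   0.001] fing [ 0.001  0.    -1.   ] w 0.621 F [ 0.7 -0.3 -2. ]
```

View pics/p5.png

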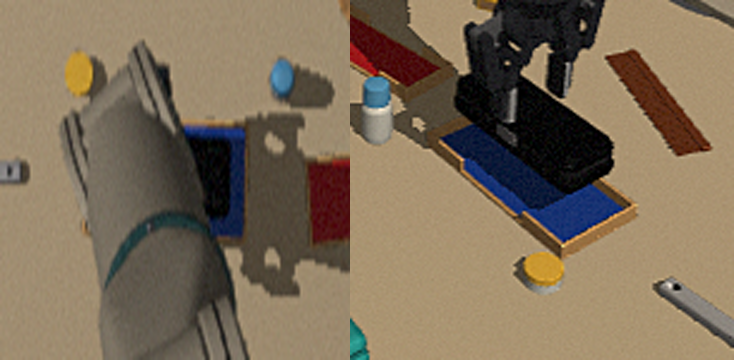

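```bash
python3 -m pendant '[[[0,0,-2],[0,0,0],1],[[0,0,-1.5],[0,0,0],1],[[0,0,-0.5],[0,0,0],1],[[0,0,-0.3],[0,0,0],1],[[0,0,-0.1],[0,0,0],1],[[0,0,0],[0,0,0],1],[[0,0,0],[0,0,0],1]]'
```

```text
time: 12.3
tcp_pos: [0.4521, 0.132, 0.0366]
ee_rot: [-0.707, 0.003, -0.004, 0.707]
ft_force: [0.1, -0.2, -1.6]
width: 0.62
```

```bash
python3 -m pendant '[[[0,0,-0.1],[0,0,0],1],[[0,0,0],[0,0,0],0.5],[[0,0,0],[0,0,0],0],[[0,0,0],[0,0,0],-0.6],[[0,0,0],[0,0,0],-1],[[0,0,0],[0,0,0],-1],[[0,0,0],[0,0,0],-1]]'
python3 -m pendant '[[[0,0,1],[0,0,0],-1],[[0,0,2],[0,0,0],-1],[[0,0,3],[0,0,0],-1],[[0,0,2],[0,0,0],-1],[[0,4,0],[0,0,0.5],-1],[[0,4,0],[0,0,0.5],0.2],[[0,4,0],[0,0,0.5],0.2],[[-0.5,4,0],[0,0,0],0.2],[[0,4,0],[0,0,0],0.2],[[0,3.8,0],[0,0,0],0.2]]'
python3 -m pendant '[[[0,0,-2],[0,0,0],0.2],[[0,0,-2],[0,0,0],0.2],[[0,0,0],[0,0,0],0.2],[[0,0,0],[0,0,0],0.2]]'
python3 - <<'E'
from h import *
tool()
a=snap('top');b=snap('scene')
print('case',blob(a,(0,0,0),(180,255,45),(190,195,268,252),'top',.034))
a=cv2.resize(a[180:270,110:250],None,fx=2.5,fy=4,interpolation=2);b=cv2.resize(b[250:400,340:500],None,fx=2.4,fy=2.4,interpolation=2)
cv2.imwrite('pics/p6.png',np.hstack([a,b]))
E
```

```text
time: 13.0
tcp_pos: [0.4516, 0.1318, 0.0351]
ee_rot: [-0.707, 0.004, -0.004, 0.707]
ft_force: [0.6, -0.5, 0.2]
width: 1.001
time: 14.0
tcp_pos: [0.4461, 0.3717, 0.1159]
ee_rot: [-0.707, -0.006, 0.006, 0.707]
ft_force: [-0.7, 0.3, -0.4]
width: 0.404
time: 14.4
tcp_pos: [0.4465, 0.3696, 0.0756]
ee_rot: [0.707, 0.005, -0.006, -0.707]
ft_force: [0.4, 0.3, 0.8]
width: 0.402
t 14.4 tcp [446.5 369.6  75.6] jawx [ 1.     0.015 -0.   ] fing [-0. -0. -1.] w 0.402 F [0.4 0.3 0.8]
case [450.9 136.9 163.3  55.8  90. ]
```

View pics/p6.png

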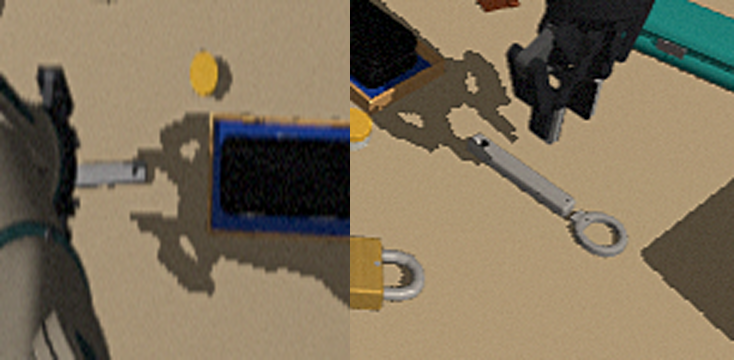

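```bash
python3 -m pendant '[[[0,0,-2],[0,0,0],0.2],[[0,0,-1.3],[0,0,0],0.2],[[0,0,-0.7],[0,0,0],0.2],[[0,0,-0.4],[0,0,0],0.2],[[0,0,-0.2],[0,0,0],0.2],[[0,0,0],[0,0,0],0.2],[[0,0,0],[0,0,0],0.2]]'
python3 -m pendant '[[[0,0,0],[0,0,0],0.5],[[0,0,0],[0,0,0],1],[[0,0,0],[0,0,0],1],[[0,0,0],[0,0,0],1],[[0,0,0],[0,0,0],1],[[0,0,0],[0,0,0],1],[[0,0,0],[0,0,0],1]]'
```

```text
time: 15.2
tcp_pos: [0.4469, 0.3701, 0.0295]
ee_rot: [-0.707, -0.006, 0.005, 0.707]
ft_force: [0.6, -0.2, -0.9]
width: 0.396
time: 15.9
tcp_pos: [0.4466, 0.3698, 0.0291]
ee_rot: [0.707, 0.006, -0.006, -0.707]
ft_force: [-0.1, -0.6, -0.3]
width: -0.0
```

```bash
python3 -m pendant '[[[0,0,1],[0,0,0],1],[[0,0,2],[0,0,0],1],[[0,0,2],[0,0,0],1],[[0,0,0],[0,0,0],1],[[0,0,0],[0,0,0],1]]'
python3 - <<'E'
from h import *
a=snap('top');b=snap('scene')
a=cv2.resize(a[180:270,110:250],None,fx=2.5,fy=4,interpolation=2);b=cv2.resize(b[270:390,370:480],None,fx=3,fy=3,interpolation=2)
cv2.imwrite('pics/p7.png',np.hstack([a,b]))
E
```

```text
time: 16.4
tcp_pos: [0.4469, 0.37, 0.0798]
ee_rot: [-0.707, -0.006, 0.005, 0.707]
ft_force: [-0.5, -0.3, -0.0]
width: 0.003
```

View pics/p7.png

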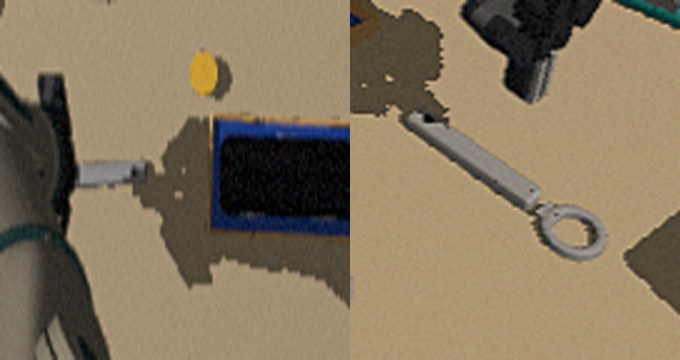

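```bash
python3 -m pendant '[[[0,0,-1],[0,0,0],0.2],[[0,0,-1],[0,0,0],0.2],[[0,0,-1],[0,0,0],0.2],[[0,0,-1],[0,0,0],0.2],[[0,0,-1],[0,0,0],0.2],[[0,0,-0.6],[0,0,0],0.2],[[0,0,-0.2],[0,0,0],0.2],[[0,0,0],[0,0,0],0.2],[[0,0,0],[0,0,0],0.2]]'
python3 -m pendant '[[[0,0,-0.3],[0,0,0],0.2],[[0,0,0],[0,0,0],0.2],[[0,0,0],[0,0,0],0.2]]'
```

```text
time: 17.4
tcp_pos: [0.4469, 0.3701, 0.0214]
ee_rot: [-0.707, -0.006, 0.005, 0.707]
ft_force: [-0.7, -0.6, 0.1]
width: 0.398
time: 17.7
tcp_pos: [0.4467, 0.3699, 0.0182]
ee_rot: [-0.707, -0.006, 0.005, 0.707]
ft_force: [0.0, 0.1, -0.3]
width: 0.405
```

```bash
python3 -m pendant '[[[0,0,0],[0,0,0],0.5],[[0,0,0],[0,0,0],1],[[0,0,0],[0,0,0],1],[[0,0,0],[0,0,0],1],[[0,0,0],[0,0,0],1],[[0,0,0],[0,0,0],1],[[0,0,0],[0,0,0],1]]'
```

```text
time: 18.4
tcp_pos: [0.4466, 0.3698, 0.0181]
ee_rot: [-0.707, -0.006, 0.006, 0.707]
ft_force: [1.3, 0.1, -0.1]
width: -0.004
```

```bash
python3 - <<'E'
from h import *
for z in(.03,.05,.06,.07,.08):print(z,proj('scene',(.4465,.3698,z)))
print(proj('scene',(.4465,.3698,.006)),proj('scene',(.4465,.3698,.012)))
b=snap('scene');a=snap('top')
cv2.imwrite('pics/p8.png',np.hstack([cv2.resize(b[260:370,380:480],None,fx=4.5,fy=4.5,interpolation=2),cv2.resize(a[200:250,110:180],None,fx=4.5,fy=9.9,interpolation=2)]))
E
```

```text
0.03 [423.01406761 319.17362765]
0.05 [424.86234893 311.46643416]
0.06 [425.80567585 307.53283215]
0.07 [426.76215015 303.54440656]
0.08 [427.73204862 299.50000321]
[420.86123277 328.15078629] [421.39295271 325.93355431]
```

View pics/p8.png

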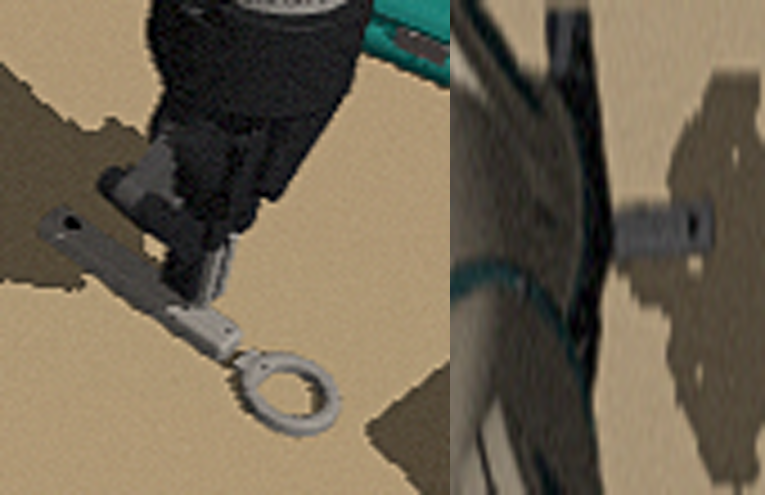

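```bash
python3 -m pendant '[[[0,0,0.8],[0,0,0],0.2],[[0,0,0],[0,0,0],0.2],[[0,0,0],[0,0,0],0.2],[[0,0,0],[0,0,0],0.2],[[0,0,-0.8],[0,0,0],0.2],[[0,0,-0.4],[0,0,0],0.2],[[0,0,0],[0,0,0],0.2],[[0,0,0],[0,0,0],0.2]]'
python3 -m pendant '[[[0,0,-0.3],[0,0,0],0.2],[[0,0,0],[0,0,0],0.2],[[0,0,0],[0,0,0],0.2]]'
```

```text
time: 19.3
tcp_pos: [0.4464, 0.3697, 0.0137]
ee_rot: [0.707, 0.005, -0.006, -0.707]
ft_force: [0.3, -0.0, 0.5]
width: 0.396
time: 19.6
tcp_pos: [0.4466, 0.3698, 0.0111]
ee_rot: [0.707, 0.006, -0.006, -0.707]
ft_force: [0.0, 0.1, -0.1]
width: 0.402
```

```bash
python3 -m pendant '[[[0,0,0],[0,0,0],0.5],[[0,0,0],[0,0,0],1],[[0,0,0],[0,0,0],1],[[0,0,0],[0,0,0],1],[[0,0,0],[0,0,0],1],[[0,0,0],[0,0,0],1]]'
```

```text
time: 20.2
tcp_pos: [0.4466, 0.3698, 0.0111]
ee_rot: [-0.707, -0.006, 0.006, 0.707]
ft_force: [0.4, -0.0, 0.4]
width: -0.0
```

```bash
cat > s.py <<'E'
from h import *
import sys
b=snap('scene',sys.argv[1]);a=snap('top',sys.argv[1]+'t')
tool()
print(blob(b,(0,0,90),(180,40,255),(425,310,470,365),'scene',.004))
E
python3 s.py q1; python3 -m pendant '[[[0,0,1],[0,0,0],1],[[0,0,1],[0,0,0],1],[[0,0,1],[0,0,0],1],[[0,0,0],[0,0,0],1],[[0,0,0],[0,0,0],1]]'
python3 s.py q2
python3 - <<'E'
from h import *
A=[cv2.resize(cv2.imread(f'pics/{n}.png')[260:370,380:480],None,fx=4,fy=4.5,interpolation=2) for n in('q1','q2')]
cv2.imwrite('pics/p9.png',np.hstack(A))
E
```

```text
t 20.3 tcp [446.6 369.8  11.1] jawx [1.    0.016 0.   ] fing [ 0.  0. -1.] w -0.002 F [-0.7 -0.9 -0.6]
[435.9 395.5  95.5  37.3  69.5]
time: 20.8
tcp_pos: [0.447, 0.37, 0.0418]
ee_rot: [-0.707, -0.006, 0.005, 0.707]
ft_force: [-0.2, -0.4, -0.2]
width: 0.001
t 20.9 tcp [446.5 369.7  41. ] jawx [ 1.     0.016 -0.   ] fing [-0. -0. -1.] w -0.0 F [ 0.2  0.  -0.1]
[440.5 408.2  68.   35.8  72.2]
```

View pics/p9.png

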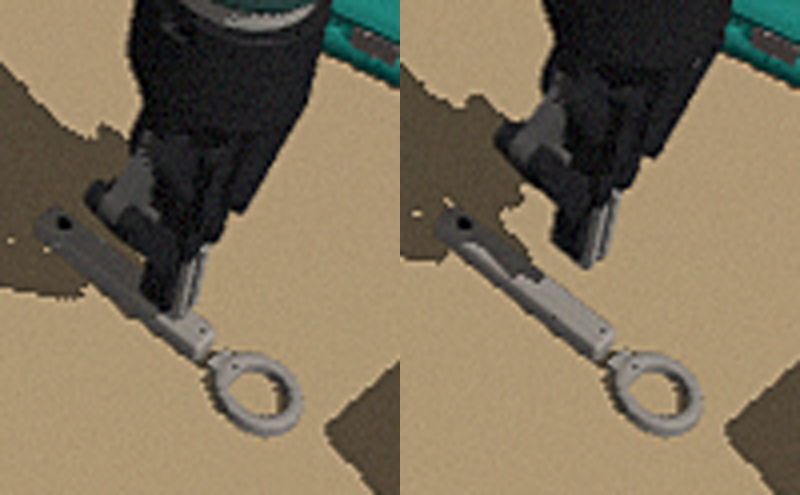

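```bash
python3 - <<'E'
from h import *
def low(tcp,hx,th,z):
    c,s=np.cos(th),np.sin(th)
    P=[proj('scene',(tcp[0]+a*hx*c-b*.011*s,tcp[1]+a*hx*s+b*.011*c,z)) for a in(-1,1) for b in(-1,1)]
    P=np.array(P);return np.round(P[P[:,1].argmax()],1),np.round([P[:,0].min(),P[:,0].max()],1)
for n,tcp,hx,th,tz in(('q1 obs 425,330',(.4466,.3698),.0145,.016,.0111),('q2 obs 426.3,319.3',(.4465,.3697),.0145,.016,.041),('p6 obs 423,308 (.4 open)',(.4465,.3696),.0315,.015,.0756),('p4 lowest? 250.4,246 / 296,235',(.6037,.1235),.057,-.234,.1226)):
    print(n)
    for d in(-.025,-.012,0): print('  tip',d,low(tcp,hx,th,tz+d))
E
```

```text
q1 obs 425,330
  tip -0.025 (array([418.7, 342.9]), array([409.3, 428.8]))
  tip -0.012 (array([419.9, 338.2]), array([410.4, 430.1]))
  tip 0 (array([421. , 333.8]), array([411.4, 431.2]))
q2 obs 426.3,319.3
  tip -0.025 (array([421.4, 331.9]), array([411.8, 431.7]))
  tip -0.012 (array([422.6, 327. ]), array([412.8, 432.9]))
  tip 0 (array([423.7, 322.4]), array([413.9, 434.1]))
p6 obs 423,308 (.4 open)
  tip -0.025 (array([418.2, 323.1]), array([408.4, 441. ]))
  tip -0.012 (array([419.4, 317.9]), array([409.4, 442.4]))
  tip 0 (array([420.6, 313.1]), array([410.5, 443.6]))
p4 lowest? 250.4,246 / 296,235
  tip -0.025 (array([247.3, 265.3]), array([243.5, 302.6]))
  tip -0.012 (array([246.9, 260. ]), array([243.1, 302.7]))
  tip 0 (array([246.6, 255. ]), array([242.7, 302.8]))
```

```bash
python3 -m pendant '[[[0,0,0],[0,0,0],0.2],[[0,0,0],[0,0,0],0.2],[[0,0,-1],[0,0,0],0.2],[[0,0,-1],[0,0,0],0.2],[[0,0,-1],[0,0,0],0.2],[[0,0,-0.3],[0,0,0],0.2],[[0,0,-0.3],[0,0,0],0.2],[[0,0,0],[0,0,0],0.2],[[0,0,0],[0,0,0],0.2]]'
python3 -m pendant '[[[0,0,-0.3],[0,0,0],0.2],[[0,0,0],[0,0,0],0.2],[[0,0,0],[0,0,0],0.2]]'
```

```text
time: 21.8
tcp_pos: [0.4467, 0.37, 0.0052]
ee_rot: [-0.707, -0.006, 0.005, 0.707]
ft_force: [0.3, -0.0, 0.5]
width: 0.4
time: 22.1
tcp_pos: [0.4467, 0.3698, 0.0022]
ee_rot: [-0.707, -0.006, 0.006, 0.707]
ft_force: [-0.5, 0.5, -0.2]
width: 0.401
```

```bash
python3 -m pendant '[[[0,0,0],[0,0,0],0.4],[[0,0,0],[0,0,0],0.5],[[0,0,0],[0,0,0],1],[[0,0,0],[0,0,0],1],[[0,0,0],[0,0,0],1],[[0,0,0],[0,0,0],1]]'
```

```text
time: 22.7
tcp_pos: [0.4469, 0.37, 0.0025]
ee_rot: [-0.707, -0.006, 0.005, 0.707]
ft_force: [1.5, -1.0, 6.0]
width: 0.167
```

```bash
python3 -m pendant '[[[0,0,0],[0,0,0],1],[[0,0,0],[0,0,0],1],[[0,0,0.5],[0,0,0],1],[[0,0,1.5],[0,0,0],1],[[0,0,2],[0,0,0],1],[[0,0,3],[0,0,0],1],[[0,0,3],[0,0,0],1],[[0,0,0],[0,0,0],1]]'
python3 -m pendant '[[[0,-4,0],[0,0,0],1],[[0,-5,0],[0,0,0],1],[[0,-5,0],[0,0,0],1],[[0,-5,0],[0,0,0],1],[[0,-5,0],[0,0,0],1],[[0,-5,0],[0,0,0],1],[[0,-5,0],[0,0,2],1],[[0,-5,0],[0,0,2],1],[[0,-5,0],[0,0,1.8],1],[[0.1,-4.8,0],[0,0,0],1]]'
python3 -m pendant '[[[0,0,-2],[0,0,0],1],[[0,0,-2],[0,0,0],1],[[0,0,-1.5],[0,0,0],1],[[0,0,0],[0,0,0],1],[[0,0,0],[0,0,0],1]]'
python3 - <<'E'
from h import *
tool()
b=snap('scene','r1');a=snap('top','r1t')
print(proj('scene',(.4476,-.1179,.05)))
cv2.imwrite('pics/p10.png',np.hstack([cv2.resize(b[150:260,220:320],None,fx=4,fy=4,interpolation=2),cv2.resize(a[180:280,260:360],None,fx=4,fy=4.4,interpolation=2)]))
E
```

```text
time: 23.5
tcp_pos: [0.4487, 0.3719, 0.1067]
ee_rot: [-0.705, -0.008, 0.003, 0.709]
ft_force: [1.1, 1.0, -1.0]
width: 0.164
time: 24.5
tcp_pos: [0.4467, -0.1204, 0.102]
ee_rot: [-0.706, -0.041, 0.042, 0.706]
ft_force: [0.9, -0.1, -0.8]
width: 0.161
time: 25.0
tcp_pos: [0.4473, -0.1179, 0.0471]
ee_rot: [-0.706, -0.041, 0.042, 0.706]
ft_force: [-0.8, 0.2, -0.4]
width: 0.164
t 25.0 tcp [ 447.3 -117.9   47.1] jawx [ 0.993  0.117 -0.001] fing [-0.001  0.    -1.   ] w 0.164 F [-0.8  0.2 -0.4]
[268.66601341 194.89436048]
```

View pics/p10.png

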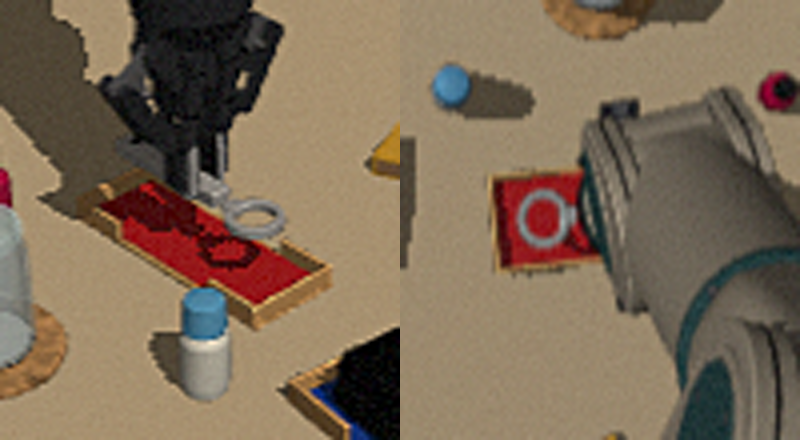

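```bash
python3 -c "
from h import *
r=ray('top',296.2,229.5,.049);a=np.radians(96.8);print(r,r-.051*np.array([np.cos(a),np.sin(a)]))"
python3 -m pendant '[[[0,0,-1.5],[0,0,0],1],[[0,0,-1.3],[0,0,0],1],[[0,0,-0.7],[0,0,0],1],[[0,0,-0.3],[0,0,0],1],[[0,0,-0.1],[0,0,0],1],[[0,0,0],[0,0,0],1],[[0,0,0],[0,0,0],1]]'
```

```text
[ 0.44024738 -0.0699234 ] [ 0.44628598 -0.12056464]
time: 25.8
tcp_pos: [0.448, -0.1183, 0.0086]
ee_rot: [0.706, 0.042, -0.041, -0.706]
ft_force: [0.1, 1.0, -0.7]
width: 0.163
```

```bash
python3 -m pendant '[[[0,0,-0.1],[0,0,0],1],[[0,0,-0.1],[0,0,0],1],[[0,0,0],[0,0,0],1],[[0,0,0],[0,0,0],1]]'
python3 -m pendant '[[[0,0,0],[0,0,0],0.6],[[0,0,0],[0,0,0],0.4],[[0,0,0],[0,0,0],0.2],[[0,0,0],[0,0,0],0.2],[[0,0,1],[0,0,0],0.2],[[0,0,3],[0,0,0],0.2],[[0,0,4],[0,0,0],0],[[0,0,4],[0,0,0],-0.5],[[0,0,0],[0,0,0],-0.5]]'
```

```text
time: 26.2
tcp_pos: [0.4478, -0.1182, 0.0064]
ee_rot: [0.706, 0.042, -0.041, -0.706]
ft_force: [-0.0, -0.4, 5.1]
width: 0.165
time: 27.1
tcp_pos: [0.4505, -0.1186, 0.1309]
ee_rot: [0.707, 0.044, -0.038, -0.705]
ft_force: [0.3, 0.4, -0.3]
width: 0.751
```

```bash
python3 -m pendant '[[[1.7,4.5,0],[0,0,4.4],-0.6],[[1.7,4.6,0],[0,0,4.4],-0.6],[[1.7,4.6,0],[0,0,4.4],-0.6],[[1.7,4.5,0],[0,0,4.4],-0.6],[[1.8,4.6,0],[0,0,4.4],-0.6],[[1.7,4.6,0],[0,0,4.4],-0.6],[[1.7,4.6,0],[0,0,4.4],-0.6],[[1.8,4.6,0],[0,0,4.4],-0.6],[[1.7,4.6,0],[0,0,4.4],-0.6],[[1.7,4.5,0],[0,0,4.5],-0.6]]'
python3 -m pendant '[[[0,0,-2],[0,0,0],-0.6],[[0,0,-2],[0,0,0],-0.6],[[0,0,-2],[0,0,0],-0.6],[[0,0,0],[0,0,0],-0.6],[[0,0,0],[0,0,0],-0.6]]'
python3 - <<'E'
from h import *
tool();b=snap('scene','u1');a=snap('top','u1t')
print('opener',blob(a,(0,0,60),(180,60,255),(282,212,344,245),'top',.012))
print('red',blob(a,(0,150,60),(8,255,255),(278,205,350,250),'top',.004))
E
```

```text
time: 28.1
tcp_pos: [0.6197, 0.3402, 0.126]
ee_rot: [0.638, 0.304, -0.305, -0.638]
ft_force: [0.4, 1.1, 0.7]
width: 0.802
time: 28.6
tcp_pos: [0.6193, 0.3386, 0.0661]
ee_rot: [-0.639, -0.303, 0.304, 0.639]
ft_force: [-0.5, -0.1, 1.2]
width: 0.797
t 28.6 tcp [619.3 338.6  66.1] jawx [ 0.632  0.775 -0.001] fing [-0.001 -0.    -1.   ] w 0.797 F [-0.5 -0.1  1.2]
opener [ 445.1 -119.6  136.7   31.9  -88.7]
red [ 447.7 -118.5  162.3   57.9  -83.2]
```

```bash
python3 -m pendant '[[[0.1,0.1,-2],[0,0,0],-0.6],[[0,0,-1.5],[0,0,0],-0.6],[[0,0,-1],[0,0,0],-0.6],[[0,0,-0.6],[0,0,0],-0.6],[[0,0,-0.4],[0,0,0],-0.6],[[0,0,0],[0,0,0],-0.6],[[0,0,0],[0,0,0],-0.6]]'
python3 -m pendant '[[[0,0,-0.3],[0,0,0],-0.6],[[0,0,-0.2],[0,0,0],-0.6],[[0,0,0],[0,0,0],-0.6],[[0,0,0],[0,0,0],-0.6]]'
```

```text
time: 29.4
tcp_pos: [0.6208, 0.3402, 0.0115]
ee_rot: [-0.639, -0.304, 0.303, 0.639]
ft_force: [-0.1, -0.3, -0.9]
width: 0.798
time: 29.8
tcp_pos: [0.6207, 0.3398, 0.0062]
ee_rot: [-0.639, -0.303, 0.303, 0.639]
ft_force: [-1.0, -0.4, 0.0]
width: 0.802
```

```bash
python3 -m pendant '[[[0,0,-0.3],[0,0,0],-0.6],[[0,0,-0.3],[0,0,0],-0.6],[[0,0,0],[0,0,0],-0.6],[[0,0,0],[0,0,0],-0.6]]'
python3 -m pendant '[[[0,0,0],[0,0,0],0],[[0,0,0],[0,0,0],1],[[0,0,0],[0,0,0],1],[[0,0,0],[0,0,0],1],[[0,0,0],[0,0,0],1],[[0,0,0],[0,0,0],1]]'
```

```text
time: 30.2
tcp_pos: [0.6205, 0.3398, -0.0001]
ee_rot: [-0.639, -0.303, 0.303, 0.639]
ft_force: [0.0, 0.1, -0.1]
width: 0.798
time: 30.8
tcp_pos: [0.621, 0.3401, 0.0006]
ee_rot: [-0.639, -0.304, 0.303, 0.639]
ft_force: [0.9, 0.7, 4.9]
width: 0.549
```

```bash
python3 -m pendant '[[[0,0,0],[0,0,0],1],[[0,0,0],[0,0,0],1],[[0,0,1],[0,0,0],1],[[0,0,2],[0,0,0],1],[[0,0,3],[0,0,0],1],[[0,0,4],[0,0,0],1],[[0,0,4],[0,0,0],1],[[0,0,0],[0,0,0],1],[[0,0,0],[0,0,0],1]]'
python3 -c "
from h import *
tool();b=snap('scene','v1')
print(blob(b,(12,130,90),(30,255,255),(300,200,400,390),'scene',.16))"
```

```text
time: 31.7
tcp_pos: [0.621, 0.34, 0.1421]
ee_rot: [0.639, 0.304, -0.303, -0.639]
ft_force: [-0.7, -0.8, -3.0]
width: 0.542
t 31.7 tcp [621.  340.  142.1] jawx [0.632 0.775 0.002] fing [ 0.002  0.001 -1.   ] w 0.542 F [-0.7 -0.8 -3. ]
[554.5 328.   53.2  21.8  36.7]
```

Held (−3 N, width 0.54). Travel to the green tray.

```bash
python3 -m pendant '[[[0,-3,0],[0,0,-5.2],1],[[0,-4.6,0],[0,0,-5.2],1],[[0,-4.7,0],[0,0,-5.2],1],[[0,-4.7,0],[0,0,-5.2],1],[[0,-4.7,0],[0,0,-5.2],1],[[0,-4.7,0],[0,0,-5.2],1],[[0,-4.7,0],[0,0,-5.2],1],[[0,-4.7,0],[0,0,-5.2],1],[[0,-4.7,0],[0,0,-5.2],1],[[0,-4.7,0],[0,0,-5.1],1]]'
python3 -m pendant '[[[-0.4,-4.7,0],[0,0,0],1],[[-0.4,-4.7,0],[0,0,0],1],[[-0.4,-4.7,0],[0,0,0],1],[[-0.4,-4.7,0],[0,0,0],1],[[0,-4.8,0],[0,0,0],1],[[0,0,0],[0,0,0],1],[[0,0,0],[0,0,0],1],[[0,0,0],[0,0,0],1]]'
```

```text
time: 32.75
tcp_pos: [0.6188, -0.1141, 0.1384]
ee_rot: [-0.707, 0.009, -0.007, 0.707]
ft_force: [0.2, -0.4, -1.2]
width: 0.546
time: 33.55
tcp_pos: [0.6041, -0.346, 0.1387]
ee_rot: [-0.706, 0.007, -0.005, 0.708]
ft_force: [-0.1, -0.2, -2.1]
width: 0.55
```

```bash
python3 -m pendant '[[[0,0,-3],[0,0,0],1],[[0,0,-3],[0,0,0],1],[[0,0,-2.5],[0,0,0],1],[[0,0,0],[0,0,0],1],[[0,0,0],[0,0,0],1]]'
python3 - <<'E'
from h import *
tool();b=snap('scene','w1');a=snap('top','w1t')
print('brass',blob(a,(12,130,70),(30,255,255),(340,120,430,230),'top',.078))
print('jar bits',proj('scene',(.6,-.3335,.06)),proj('top',(.605,-.3335,.06)))
cv2.imwrite('pics/p11.png',np.hstack([cv2.resize(b[140:240,130:230],None,fx=4,fy=4,interpolation=2),cv2.resize(a[130:230,310:410],None,fx=4,fy=4,interpolation=2)]))
E
```

```text
time: 34.05
tcp_pos: [0.6051, -0.3463, 0.0552]
ee_rot: [-0.707, 0.006, -0.006, 0.708]
ft_force: [0.2, -0.4, -2.1]
width: 0.548
t 34.05 tcp [ 605.1 -346.3   55.2] jawx [ 1.    -0.017 -0.   ] fing [-0.     0.001 -1.   ] w 0.548 F [ 0.2 -0.4 -2.1]
brass [ 605.6 -332.    48.    19.7    0.7]
jar bits [174.3561244  175.29736302] [390.46513491 173.52481343]
```

```bash
python3 -m pendant '[[[0,-0.3,-1.5],[0,0,0],1],[[0,0,-1.5],[0,0,0],1],[[0,0,-1],[0,0,0],1],[[0,0,-0.5],[0,0,0],1],[[0,0,-0.2],[0,0,0],1],[[0,0,-0.2],[0,0,0],1],[[0,0,0],[0,0,0],1],[[0,0,0],[0,0,0],1]]'
python3 -m pendant '[[[0,0,-0.1],[0,0,0],1],[[0,0,0],[0,0,0],1],[[0,0,0],[0,0,0],1]]'
```

```text
time: 34.95
tcp_pos: [0.605, -0.3513, 0.0066]
ee_rot: [0.707, -0.007, 0.007, -0.707]
ft_force: [-0.5, 0.8, -2.5]
width: 0.551
time: 35.25
tcp_pos: [0.6047, -0.3512, 0.0053]
ee_rot: [0.707, -0.007, 0.007, -0.707]
ft_force: [-0.1, 0.1, -2.1]
width: 0.552
```

```bash
python3 -m pendant '[[[0,0,-0.1],[0,0,0],1],[[0,0,0],[0,0,0],1],[[0,0,0],[0,0,0],0.4],[[0,0,0],[0,0,0],0],[[0,0,0],[0,0,0],-0.4],[[0,0,0],[0,0,0],-0.6],[[0,0,0],[0,0,0],-0.6]]'
python3 -m pendant '[[[0,0,1],[0,0,0],-0.6],[[0,0,3],[0,0,0],-0.6],[[0,0,4],[0,0,0],-0.6],[[0,0,4],[0,0,0],-0.6],[[0,0,4],[0,0,0],-0.6],[[0,-4,2],[0,0,0],-0.6],[[-3,-4,0],[0,0,0],-0.6],[[-3,-4,0],[0,0,0],-0.6],[[-3,-4,0],[0,0,0],-0.6],[[-3,-4,0],[0,0,0],-0.6]]'
python3 -m pendant '[[[-3,-3,0],[0,0,0],-0.6],[[-3,-3,0],[0,0,0],-0.6],[[-3,-2,0],[0,0,0],-0.6],[[-3,0,0],[0,0,0],-0.6],[[0,0,0],[0,0,0],-0.6],[[0,0,0],[0,0,0],-0.6]]'
python3 - <<'E'
from h import *
tool();b=snap('scene','x1');a=snap('top','x1t')
A=lambda *k:print(k[0],blob(a,*k[1:-1],'top',k[-1]))
A('brass',(12,130,90),(30,255,255),(362,160,412,192),.026)
A('case',(0,0,0),(180,255,45),(190,195,268,252),.034)
A('opener',(0,0,60),(180,60,255),(282,212,344,245),.012)
A('polish',(160,80,20),(180,255,255),(345,190,365,212),.02)
A('jar',(85,15,60),(120,255,255),(292,148,335,192),.09)
z=lambda im,r:cv2.resize(im[r[1]:r[3],r[0]:r[2]],(400,300),interpolation=2)
cv2.imwrite('pics/p12.png',np.vstack([np.hstack([z(a,(180,140,300,250)),z(a,(280,145,420,250))]),np.hstack([z(b,(140,150,260,260)),z(b,(220,180,390,310))])]))
E
```

```text
time: 35.95
tcp_pos: [0.6047, -0.3511, 0.0039]
ee_rot: [-0.707, 0.007, -0.007, 0.707]
ft_force: [0.5, -0.4, -0.4]
width: 0.801
time: 36.95
tcp_pos: [0.4834, -0.5527, 0.1852]
ee_rot: [0.707, -0.006, 0.007, -0.707]
ft_force: [0.7, -0.5, -0.2]
width: 0.797
time: 37.55
tcp_pos: [0.3641, -0.6315, 0.1849]
ee_rot: [0.707, -0.007, 0.008, -0.707]
ft_force: [0.8, 0.6, 1.2]
width: 0.797
t 37.55 tcp [ 364.1 -631.5  184.9] jawx [ 1.    -0.021  0.001] fing [ 0.001 -0.    -1.   ] w 0.797 F [0.8 0.6 1.2]
brass [ 601.6 -327.5  107.3   74.2   89.7]
case [451.4 137.  162.4  57.1 -88.7]
opener [ 445.1 -119.6  136.8   31.9  -88.7]
polish [ 528.4 -236.3   23.1   21.7   22.8]
jar [ 599.4 -104.9   57.1   40.6  -64.5]
```

View pics/p12.png

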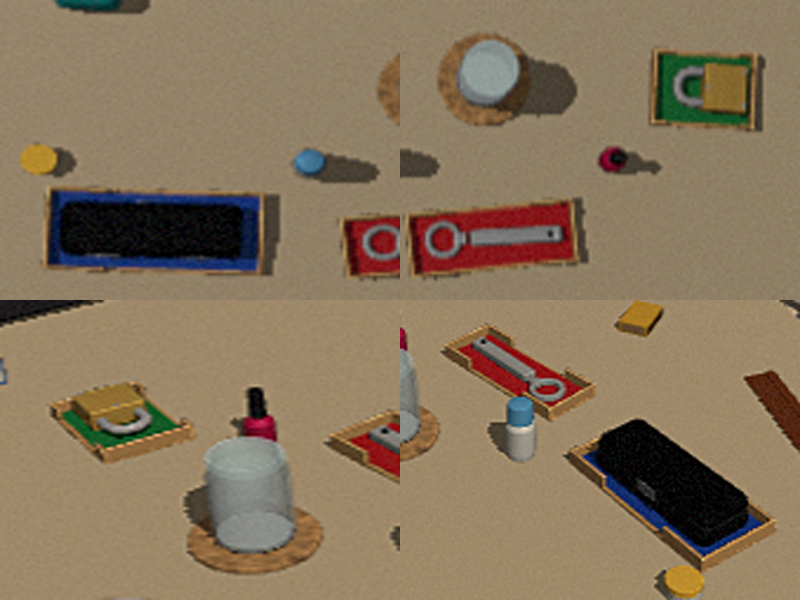

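```bash
python3 - <<'E'
from h import *
L=lambda u,v:(280+u*.35,145+v*.35)
print('block',ray('top',*L(325,88),.026),'shackle end',ray('top',*L(274,88),.015),'block end',ray('top',*L(347,88),.026))
print('opener',[ray('top',*L(u,237),.012) for u in(24,163)])
print('jar mouth',ray('top',*L(92,71),.092),'coaster',ray('top',*L(83,77),.006))
print('jar base scene',ray('scene',140+257*.3,150+(533-300)*110/300,.006))
E
```

```text
block [ 0.60322675 -0.35135992] shackle end [ 0.60331866 -0.30169071] block end [ 0.60380749 -0.37382129]
opener [array([ 0.44506737, -0.04944541]), array([ 0.44841446, -0.19092856])]
jar mouth [ 0.60523045 -0.10812037] coaster [ 0.61074964 -0.10669866]
jar base scene [ 0.60815152 -0.10251353]
```

```bash
python3 -c "
from rig import finish_job
print(finish_job())"
```

```text
the job is handed in; nothing more can be done
None
```

The job is handed in. The jar stands upright on the cork coaster, and the case, opener and padlock each lie flat in their own tray. The arm was clear of everything and the clock stood at about 38 s.

In the last pictures, the distances from each target centre were about:

| Object | Offset | Limit |
|---|---|---|
| Jar | 5 mm | 18 mm |
| Case | 2–5 mm | 18 mm |
| Opener | 3 mm | 17 mm |
| Padlock | 4 mm | 18 mm |

Each is in line with its tray within about 0.1 rad. The nail-polish bottle measures the same position as at the start. I never moved near the bowl, but I did not measure it again.

**Opener grasp:** it took four tries. The first three closed just above the handle without moving it, because the fingertips stood higher relative to the reported tool point than the description says. I went lower until it gripped, and used that height for the padlock as well.

**Checks that disagreed:**
- **Case:** its colour mask came out about 6 mm long because of shadow in the tray, hence the range above.
- **Jar and padlock:** the final colour masks picked up other things and were useless. I took those positions from picture features by ray casting instead.

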